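# Unbolt the orange box with the hooked rod

### The job

Take the hooked rod from its rack, reach down into the open side of the orange box, hook the blue peg of the bolt from behind, and gently draw the bolt fully open until you feel it firmly against its stop. Then unhook and hang the rod back in the notch of the rack, upright on its square flange. Keep the hand off the box and leave the bottle, screwdriver and bracket alone.

Things in the scene. Friction and masses are not known exactly. Their poses are not given: they have to be found in the camera images.
- locker: orange open-topped box fixed to the bench, 150 (x) x 220 (y) x 90 mm high, walls 6 mm, floor 12 mm; origin at the centre of its underside, z up, turned up to 0.3 rad, on either side of the bench. A clear cover (z 90 to 94 mm) closes it from x = -75 to -12 mm over its whole length. A dark steel bench anchor, 48 mm high, stands at its -y end (y -133 to -153 mm). Keep hand and arm off (3 N at most)
- box_opening (a point): centre of the open part of the box's top, at x = 28.5, y = 0, z = 90 mm of the box; the opening runs from x = -12 to +69 mm and y = -104 to +104 mm and is free down to the floor at z = 12 mm
- bolt: sliding bolt of the box: a flat steel bar 20 mm wide (top at z 26 mm) along the box's y, its tongue through the -y wall into the anchor, with an upright peg; origin on the peg's axis at the height of the box's underside, axes as the box's. It starts with the peg at box y = -55 to -11 mm and opens to the box's +y. Drags with about 4 N plus 25 N per m/s and stays where left
- bolt_peg (a point): on the axis of the bolt's blue peg, box x = -34, z = 45 mm. The peg is 10 mm in diameter, 26 to 70 mm high, under the clear cover. The bolt's hard stop cannot be seen: it is set differently each time, with the peg anywhere from box y = +5 to +27 mm, so it must be felt. Against it a pull of 8 to 12 N for a moment is firm; over 15 N from the rod on any part of box or bolt spoils it
- rod: hooked rod, about 150 g. Origin at the centre of the underside of its 40 x 40 x 5 mm steel flange; red handle 26 x 26 mm square from z = 5 to 50 mm. Below, a steel shaft 8 mm thick runs down to z = -90 mm and bends into an 8 mm thick foot along the rod's -x. Lowest point z = -94 mm. Starts hanging in the rack, foot towards the robot. Tilts a little in the grip under load
- rod_toe (a point): end of the rod's foot on its centre line, at x = -50, z = -90 mm of the rod
- rack: blue rack on a grey base plate 110 x 130 x 10 mm; origin at the centre of the underside, turned up to 0.3 rad. Shelf plate 70 (x) x 120 (y) x 8 mm, top 135 mm high, on two side legs (inner faces y = +-50 mm), with a notch 18 mm wide open to the rack's -x side, from the front edge x = -35 to x = +5 mm. Nothing stands above the plate
- rack_slot (a point): where the rod hangs: point in the notch at x = -7, y = 0, z = 135 mm of the rack (level with the plate's top); the origin of the hung rod lies here
- glue: yellow bottle, 44 mm in diameter, 100 mm high, bystander; origin at the centre of its base
- driver: screwdriver 150 mm long lying on the bench, bystander
- bracket: blue printed bracket 70 x 60 x 46 mm, bystander; origin at the centre of its underside
Things that resemble listed ones, but are neither listed nor needed, are in the scene too. Of the things that look like the rod, the largest one is meant.

How it is judged:
On the way, in this order (a step that is already met when the one before it is completed fails the run):
1. the rod is taken out of the rack (horizontal distance between rod and rack_slot above 0.06 m), for 0.1 s.
2. the bolt is drawn clear of the anchor and the rod pulls it against its stop with more than 7 N (y of bolt in the frame of locker above 0.0025 m and contact force between rod and bolt above 7 N), for 0.2 s.
At the end, for the whole second after the job is handed in: the bolt is left drawn clear of the anchor (its peg beyond y = +2.5 mm of the box); the rod hangs upright (within 0.1 rad) and at rest in the rack's notch, its origin within 14 mm of the hanging point and its flange down on the plate (within 4 mm) (y of bolt in the frame of locker above 0.0025 m and horizontal distance between rod and rack_slot below 0.014 m and z of rod in the frame of rack_slot between -0.004 and 0.004 m and angle between rod's own z axis and vertical below 0.1 rad and linear speed of rod below 0.02 m/s); the robot touches nothing.
It fails at once if the rod loads the box or bolt with more than 15 N (contact force between rod and locker above 15 N).
It fails at once if the hand or arm presses on the box or bolt (more than 3 N) (contact force between any of the fingers, the arm and locker above 3 N).
It fails at once if a bystander is moved more than 20 mm (distance of any of glue, driver, bracket from where it was at the start of the episode above 0.02 m).
It also fails if it takes over 70 s, if anything falls off the work surface, if the arm or the gripper's body presses on something with over 40 N, if the wrist force passes 120 N, or if a joint passes its speed limit or range.

### The arm

A 7-joint arm with a two-finger parallel gripper is mounted at the origin on the work surface. World frame = base frame: x ahead of the robot, y to its left, z up, the work surface at z = 0. Lengths are in m, angles in rad, forces in N, time in s.
With the tool pointing down it reaches from about 0.35 to 0.9 m from the base axis. Payload 8.1 kg.
Tool frame: the origin (TCP) lies midway between the tips of the shut fingers; the grasp point (between the pads) lies 19 mm behind it; z points along the fingers, y is the direction in which the jaws open and shut (so a half turn about z gives the same grasp; the last joint's range is limited). The gripper opens to 92 mm and grips with 3 to 60 N. Pads are 19 mm wide; open, the fingers measure 130 mm over their backs; the gripper's body (75 mm by 190 mm) begins 47 mm behind the grasp point.
Start: joints at [1.154, 0.434, 0.025, 1.573, -0.012, 1.134, -0.075], TCP at [0.193, -0.595, 0.227] pointing down, gripper open.
Joint ranges: [-2.62, 2.62], [-0.44, 2.09], [-1.27, 1.32], [0.08, 2.57], [-1.32, 4.46], [0.12, 2], [-2.74, 2.74]. Speed limits (rad/s): [2.22, 2.22, 3.01, 3.01, 3.14, 3.14, 3.14].

### API

Orientations are given as a rotation vector (axis times angle).
In Python, from cell import monitor, get_image, get_calibration, workorder, look_for, masks_of gives the robot as it stands.
- The arm moves only by the shell command python3 -m crank 'ROWS' [FORCE]. ROWS is JSON, a list of rows, each a list of 3 entries, a list of its own where there are three numbers: the shift along the tool's x, y, z in cm, then the turn about the tool's z in degrees, then the closure in counts, from 0 (fully open) to 255 (shut). A call has 1 to 5 rows; each row shifts and turns the commanded pose from where the row before left it, along the tool's axes as they then stand; what a row does not reach is not made up. A row lasts 1/10 s, in which the tool goes at most 50 mm and 8.59 degrees, less where a joint would pass 70% of its speed; a pose out of reach is approached as far as the arm can. A call with a gripper value outside its range is refused whole. The fingers move at their own pace and stop on an object; FORCE is the grip in N (left out, the last holds). Time passes only in rows, so rows that do not move let the fingers close. It gives the time, the measured TCP pose, the force and the opening at its end, in the units of the state.
- monitor.observe(): the state, without advancing time (a new reading comes with each control period).
- get_image(name): name is "scene" or "top" or "wrist"; returns (picture, depth): 480x640x3 uint8, red, green, blue; 480x640 float32, m along the optical axis (not along the pixel's ray), 0 where there is no reading.
- get_calibration(name): a dict with "fx", "fy", "cx", "cy" (pixels), "R" (3x3) and "t" (3): a world point X has camera coordinates R X + t. Camera axes: x right, y down, z forward; pixel columns grow to the right and rows downward; lengths in m; the calibration is good to about 2 mm. A picture is of the moment at which its call begins: read the wrist's pose just before it. get_calibration takes no time and is no camera call; for the wrist camera it gives the pose at the moment of the call.
- workorder.sign_off(): hands the job in, once; it reports no verdict.
Trained networks look in the newest picture that a camera, given by its name, has taken for a name from the list of things; names that differ only in an ending like _2 or _b are one class to them, and where a whole thing is asked for, a point or a joint stands for the part that bears it (a point fixed in the world has none). Each returns a list of dicts, best first, with "score" (0 to 1); they miss things now and then, are a little off and sometimes report something else, mostly with a low value. They report only what shows in the picture. A call takes as long as a camera call. They do not tell look-alikes from the thing itself.
- look_for(label, camera): "location" ([x, y, z] in m, in world coordinates, good to about 4 mm: the middle of the surface that is visible of it).
- masks_of(label, camera): "region" (480x640 bool, what is visible of it).
The state is a dict: "clock": time; "joints": joint angles; "dq": joint speeds; "joint_efforts": joint torques, N m; "position": TCP position; "ee_rot": TCP orientation; "force": force on the tool from outside, world axes, zero at the start; "ft_torque": the same for the moment, N m; "width": opening from 0.0 (shut) to 1.0 (fully open).
Only numpy, scipy, OpenCV 4.12 (cv2) and the standard library are available. Lean on these libraries where they do the work, as an engineer would, in place of code of your own. Each camera call takes 0.05 s, during which the arm holds its last target.

## Working session

There is one attempt and no reset: what is moved stays moved. The work goes in short steps, Python scripts to look and compute and a shell command to move; the robot and the scene stay as the last step left them, time stands still between calls to the robot, and variables do not carry over. Pictures are saved under pics/ and viewed, and the job is handed in when it is done.

```bash
ls; mkdir -p pics
python3 - <<'E'
from cell import monitor,get_image,get_calibration
import cv2
s=monitor.observe(); print(s)
for n in ("scene","top"):
    p,d=get_image(n); cv2.imwrite(f"pics/{n}0.png",p[:,:,::-1]); c=get_calibration(n); print(n,c)
E
```

```text
pics
{'clock': 0.0, 'joints': array([ 1.1544038 ,  0.43521851,  0.02495343,  1.57409828, -0.01159992,
        1.13401366, -0.07511018]), 'dq': array([ 0.00211855, -0.0018449 , -0.00142365, -0.0008664 , -0.00038868,
       -0.00137973,  0.00018615]), 'joint_efforts': array([ 1.03710521e-03, -6.67850518e+01,  9.85643081e-01, -3.14460683e+01,
       -6.03769999e-02,  4.26385424e-02,  1.36416920e-04]), 'position': array([ 0.19271283, -0.59400113,  0.22594708]), 'ee_rot': array([-3.10149237e+00, -4.90546234e-01,  6.00392696e-04]), 'force': array([-0.03839646,  0.0024815 , -0.54351106]), 'ft_torque': array([-0.00871041,  0.01265268, -0.03779637]), 'width': 1.0003964433383823}
scene {'fx': 447.95911172807996, 'fy': 447.95911172807996, 'cx': 327.38504103963436, 'cy': 238.2165583217322, 'R': array([[-0.58303085,  0.81239585,  0.00938169],
       [ 0.67657436,  0.49188438, -0.54799352],
       [-0.44980237, -0.31314971, -0.83642997]]), 't': array([ 0.3088179 , -0.34381813,  1.08878268])}
top {'fx': 510.9610444996269, 'fy': 510.9610444996269, 'cx': 319.47750283275, 'cy': 235.62660159932727, 'R': array([[-0.00250713, -0.99987555, -0.01557529],
       [-0.99770121,  0.00355584, -0.06767318],
       [ 0.06772015,  0.01536983, -0.99758596]]), 't': array([0.03146646, 0.58830717, 0.91596247])}
```

View pics/scene0.png

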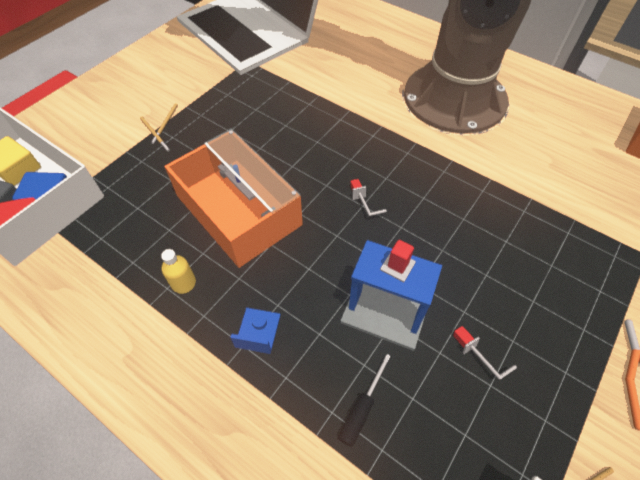

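View pics/top0.png

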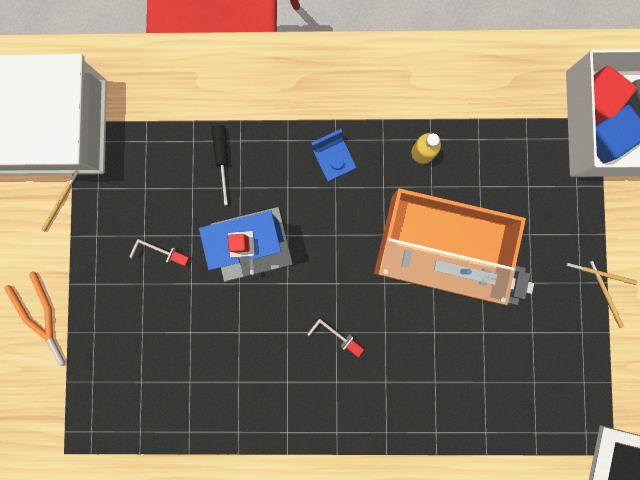

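The rod candidates are the hung one at (238,243) in the top view, and two smaller look-alikes lying on the mat at (160,252) and (335,335). I choose the hung one because it is in the rack and the largest. Next I measure.

```bash
cat > h.py <<'E'
from cell import monitor,get_image,get_calibration,look_for,masks_of
import cv2,numpy as np
from scipy.spatial.transform import Rotation as Rn
def cloud(d,c,m=None):
    v,u=np.nonzero((d>0)&(m if m is not None else True)); z=d[v,u]
    X=np.c_[(u-c['cx'])/c['fx']*z,(v-c['cy'])/c['fy']*z,z]
    return (X-c['t'])@c['R'],u,v
def proj(P,c):
    q=np.atleast_2d(P)@c['R'].T+c['t']; return np.c_[q[:,0]/q[:,2]*c['fx']+c['cx'],q[:,1]/q[:,2]*c['fy']+c['cy']]
def ray(u,v,c,z):  # pixel on plane world z
    o=-c['R'].T@c['t']; dr=c['R'].T@np.array([(u-c['cx'])/c['fx'],(v-c['cy'])/c['fy'],1]); return o+dr*(z-o[2])/dr[2]
E
python3 - <<'E'
from h import *
for n in ("top","scene"):
    p,d=get_image(n); np.savez(f"{n}.npz",p=p,d=d)
    for l in ("locker","box_opening","bolt","bolt_peg","rod","rod_toe","rack","rack_slot"):
        for r in look_for(l,n)[:3]: print(n,l,np.round(r['location'],4),round(r['score'],2))
    c=get_calibration(n)
    if n=="top":
        for l in ("locker","rod","rack"):
            for i,r in enumerate(masks_of(l,n)[:3]):
                m=r['region']; np.save(f"m_{l}{i}.npy",m); X,u,v=cloud(d,c,m); print(l,i,round(r['score'],2),m.sum(),u.mean(),v.mean(),X.min(0).round(3),X.max(0).round(3))
p,d=np.load("top.npz")['p'],0
cv2.imwrite("pics/boxcrop.png",cv2.resize(p[170:320,360:560,::-1],None,fx=4,fy=4,interpolation=cv2.INTER_CUBIC))
cv2.imwrite("pics/rackcrop.png",cv2.resize(p[190:300,180:320,::-1],None,fx=5,fy=5,interpolation=cv2.INTER_CUBIC))
print(Rn.from_rotvec(monitor.observe()['ee_rot']).as_matrix().round(3),monitor.observe()['clock'])
E
```

```text
top locker [ 0.5664 -0.2072  0.0681] 0.96
top box_opening [ 0.5607 -0.2054  0.0722] 0.73
top bolt_peg [ 0.4951 -0.3444  0.0244] 0.38
top rod [0.5511 0.298  0.0217] 0.79
top rod [0.5633 0.1484 0.1469] 0.61
top rod [ 0.3959 -0.0218  0.0222] 0.58
top rod_toe [0.5505 0.3024 0.0217] 0.79
top rod_toe [ 0.3989 -0.0159  0.0232] 0.78
top rod_toe [0.5624 0.1458 0.1477] 0.66
top rack [0.5653 0.1476 0.1354] 0.94
top rack_slot [0.5689 0.1464 0.1358] 0.62
locker 0 0.63 12818 453.35685783585006 247.82669587669196 [ 0.462 -0.363 -0.003] [ 0.673 -0.07   0.1  ]
rod 0 0.86 375 342.5254691689008 339.06970509383376 [ 0.372 -0.047 -0.003] [0.436 0.049 0.031]
rod 1 0.68 737 241.68937329700273 245.89782016348775 [0.519 0.132 0.011] [0.59  0.179 0.189]
rod 2 0.67 373 164.89487870619945 253.24528301886792 [0.535 0.271 0.002] [0.583 0.377 0.031]
rack 0 0.84 4099 246.72460220318237 243.75104039167687 [ 0.508  0.082 -0.003] [0.641 0.259 0.184]
rack 1 0.67 545 219.90808823529412 148.06985294117646 [0.65  0.203 0.011] [0.797 0.23  0.03 ]
scene locker [ 0.5568 -0.183   0.0592] 0.78
scene box_opening [ 0.5594 -0.1915  0.0579] 0.57
scene bolt [ 0.5259 -0.2263  0.0274] 0.5
scene bolt_peg [ 0.5283 -0.2244  0.0266] 0.73
scene rod [0.5566 0.3014 0.0226] 0.91
scene rod [ 0.3989 -0.0103  0.0235] 0.9
scene rod [0.573  0.1534 0.1615] 0.86
scene rod_toe [0.5767 0.1584 0.1606] 0.91
scene rod_toe [ 0.3976 -0.0158  0.0168] 0.86
scene rod_toe [0.5597 0.3034 0.0174] 0.79
scene rack [0.5887 0.1664 0.0381] 0.65
scene rack_slot [0.5962 0.1638 0.0426] 0.64
[[ 0.951  0.309  0.   ]
 [ 0.309 -0.951 -0.   ]
 [ 0.     0.    -1.   ]] 1.15
```

View pics/boxcrop.png

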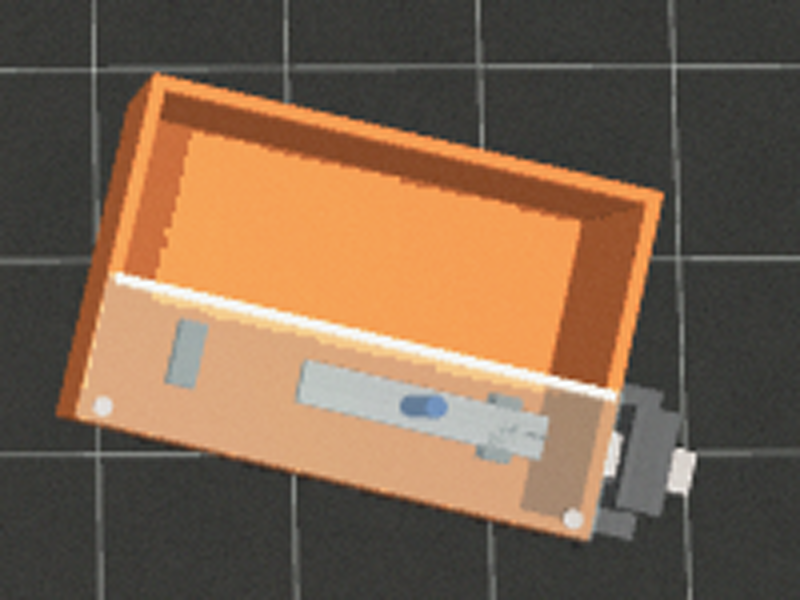

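View pics/rackcrop.png

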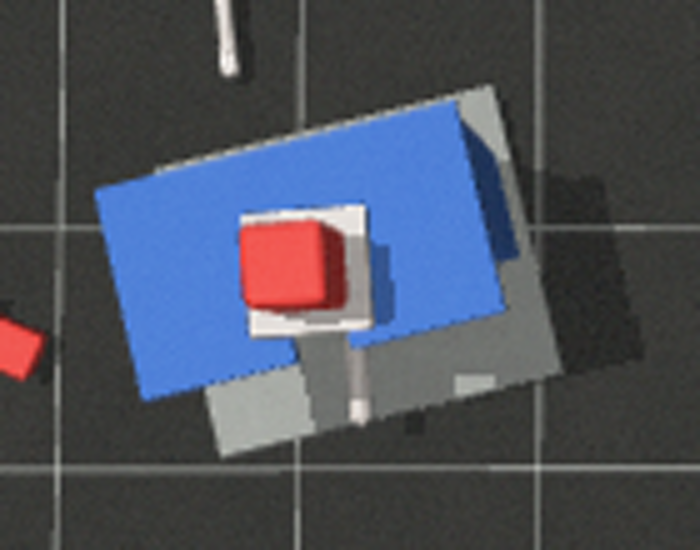

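```bash
cat > meas.py <<'E'
from h import *
c=get_calibration("top")
def rect(pts,zs,name,order):
    P=np.array([ray(u,v,c,z) for (u,v),z in zip(pts,zs)]); 
    print(name,P.round(4).tolist(),"centre",P.mean(0).round(4),"sides",[round(np.linalg.norm(P[i]-P[(i+1)%4]),4) for i in range(4)])
    e=(P[0]-P[1])+(P[3]-P[2]); f=(P[0]-P[3])+(P[1]-P[2])
    # e ~ world +y dir (left), f ~ +x (up)
    print("  yaw from y-edge",np.arctan2(-e[0],e[1]).round(4),"from x-edge",np.arctan2(f[1],f[0]).round(4)); return P
rect([(399.25,188.3),(525.5,218),(507.5,305),(379.5,274.5)],[.09,.09,.094,.094],"box",0)
rect([(199,228),(271.4,209.6),(281,252.4),(208.6,270)],[.135]*4,"rackplate",0)
rect([(228,232.4),(253,231),(254.4,255.6),(230,257)],[.14]*4,"flange",0)
rect([(228.4,235.2),(244.4,234),(245.6,251),(230.4,251.6)],[.185]*4,"handle",0)
print(ray(468.75,271.5,c,.07),ray(461.25,271.25,c,.026))
E
python3 meas.py
```

```text
box [[0.6639, -0.1074, 0.09], [0.6123, -0.3194, 0.09], [0.4667, -0.2838, 0.094], [0.5177, -0.0719, 0.094]] centre [ 0.5651 -0.1956  0.092 ] sides [np.float64(0.2182), np.float64(0.1499), np.float64(0.218), np.float64(0.1504)]
  yaw from y-edge -0.2377 from x-edge -0.239
rackplate [[0.5936, 0.2224, 0.135], [0.623, 0.1055, 0.135], [0.5538, 0.0897, 0.135], [0.5259, 0.206, 0.135]] centre [0.5741 0.1559 0.135 ] sides [np.float64(0.1206), np.float64(0.0709), np.float64(0.1196), np.float64(0.0696)]
  yaw from y-edge 0.2408 from x-edge 0.2303
flange [[0.586, 0.1744, 0.14], [0.5881, 0.1343, 0.14], [0.5487, 0.1318, 0.14], [0.5466, 0.1708, 0.14]] centre [0.5673 0.1528 0.14  ] sides [np.float64(0.0402), np.float64(0.0395), np.float64(0.0391), np.float64(0.0396)]
  yaw from y-edge 0.0533 from x-edge 0.0769
handle [[0.5783, 0.165, 0.185], [0.5801, 0.1407, 0.185], [0.5544, 0.1387, 0.185], [0.5535, 0.1617, 0.185]] centre [0.5666 0.1515 0.185 ] sides [np.float64(0.0243), np.float64(0.0258), np.float64(0.023), np.float64(0.025)]
  yaw from y-edge 0.0543 from x-edge 0.1039
[ 0.52231908 -0.22746316  0.07      ] [ 0.52266867 -0.2260823   0.026     ]
```

```bash
python3 -m crank '[[[0,0,-2],7.15,0],[[0,0,-2],7.15,0],[[2.4,-4.1,0],0,0],[[2.4,-4.1,0],0,0],[[2.4,-4.1,0],0,0]]' 30
python3 -m crank '[[[2.4,-4.1,0],0,0],[[2.4,-4.1,0],0,0],[[2.4,-4.1,0],0,0],[[2.4,-4.1,0],0,0],[[2.4,-4.1,0],0,0]]'
python3 -m crank '[[[2.4,-4.1,0],0,0],[[2.4,-4.1,0],0,0],[[2.4,-4.1,0],0,0],[[2.4,-4.1,0],0,0]]'
cat > go.py <<'E'
# remaining move to target x y z yaw in tool axes, cm/deg
from h import *
import sys
a=list(map(float,sys.argv[1:])); s=monitor.observe(); M=Rn.from_rotvec(s['ee_rot']).as_matrix()
psi=np.arctan2(M[1,0],M[0,0]); p=s['position']
print("t",round(s['clock'],2),"pos",p.round(4),"yaw",psi.round(4),"tilt",np.arccos(-M[2,2]).round(4),"w",round(s['width'],3),"F",s['force'].round(2),"T",s['ft_torque'].round(2))
if a:
    d=np.array(a[:3])-p; y=a[3] if len(a)>3 else psi
    for n,q in (("now-axes",psi),("target-axes",y)):
        print(n,(100*np.array([d[0]*np.cos(q)+d[1]*np.sin(q),d[0]*np.sin(q)-d[1]*np.cos(q),-d[2]])).round(2),"turn",np.degrees(psi-y).round(2))
E
python3 go.py .567 .152 .25 .065
```

```text
clock: 1.65
position: [0.2574, -0.4657, 0.2668]
ee_rot: [3.14, 0.1, 0.0]
force: [1.7, -0.4, 0.3]
width: 1.003
clock: 2.15
position: [0.364, -0.2531, 0.2671]
ee_rot: [3.139, 0.1, 0.001]
force: [2.3, -0.7, -1.0]
width: 1.004
clock: 2.55
position: [0.4493, -0.0833, 0.2671]
ee_rot: [3.14, 0.1, 0.001]
force: [0.9, -0.4, -0.0]
width: 1.0
t 2.55 pos [ 0.4493 -0.0833  0.2671] yaw 0.0639 tilt 0.001 w 1.0 F [ 0.94 -0.38 -0.05] T [-0.04 -0.05  0.  ]
now-axes [ 13.24 -22.73   1.71] turn -0.06
target-axes [ 13.27 -22.72   1.71] turn -0.06
```

```bash
python3 -m crank '[[[2.4,-4.1,0],0,0],[[2.4,-4.1,0],0,0],[[2.4,-4.1,0],0,0],[[2.4,-4.1,0],0,0],[[2.4,-4.1,0],0,0]]'
python3 -m crank '[[[1.0,-1.7,0],0,0],[[0,0,0],0,0],[[0,0,0],0,0]]'
python3 go.py .567 .152 .25 .065
python3 - <<'E'
from h import *
c=get_calibration("wrist"); p,d=get_image("wrist"); cv2.imwrite("pics/w1.png",p[:,:,::-1]); np.savez("w1.npz",p=p,d=d,**c)
print(d[d>0].min(), look_for("rod","wrist"), look_for("rack","wrist"))
E
```

```text
clock: 3.05
position: [0.5561, 0.1289, 0.2669]
ee_rot: [3.14, 0.1, 0.001]
force: [1.3, -0.8, -0.3]
width: 1.003
clock: 3.35
position: [0.5641, 0.1446, 0.2664]
ee_rot: [3.139, 0.101, -0.001]
force: [0.3, -1.7, 0.3]
width: 0.999
t 3.35 pos [0.5641 0.1446 0.2664] yaw 0.0646 tilt 0.0009 w 0.999 F [ 0.25 -1.68  0.35] T [-0.01  0.   -0.  ]
now-axes [ 0.34 -0.72  1.64] turn -0.02
target-axes [ 0.34 -0.72  1.64] turn -0.02
0.06271398 [{'location': [0.5737, 0.152, 0.1734], 'score': 0.77}, {'location': [0.5558, 0.2987, 0.018], 'score': 0.76}, {'location': [0.4285, 0.0397, 0.0248], 'score': 0.52}] [{'location': [0.5931, 0.1656, 0.1378], 'score': 0.57}]
```

View pics/w1.png

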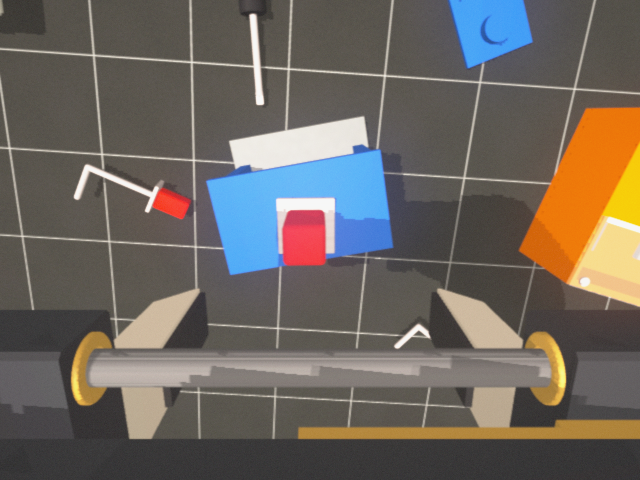

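The wrist view shows the hung rod, with its red handle at (304,238), between the jaw columns. Next I refine from depth.

Run:
```python
from h import *
f=np.load("w1.npz"); p=f['p'].astype(int); c={k:f[k] for k in('fx','fy','cx','cy','R','t')}
red=(p[:,:,0]>120)&(p[:,:,1]<70)&(p[:,:,2]<70); red[:, :220]=False; red[:,400:]=False; red[:180]=False;red[290:]=False
X,u,v=cloud(f['d'],c,red); print(len(X),np.percentile(X[:,2],[2,50,98]).round(4))
T=X[X[:,2]>np.percentile(X[:,2],90)-.004]; print("top",T.mean(0).round(4),T.min(0).round(4),T.max(0).round(4))
r=cv2.minAreaRect((T[:,:2]*1000).astype(np.float32)); print(r)
w=(p.min(2)>150); w[:, :240]=False; w[:,360:]=False; w[:190]=False; w[270:]=False
X,u,v=cloud(f['d'],c,w);print("flange",len(X),X.mean(0),np.median(X[:,2])); X=X[abs(X[:,2]-np.median(X[:,2]))<.006]; print(cv2.minAreaRect((X[:,:2]*1000).astype(np.float32)))
b=(p[:,:,2]>150)&(p[:,:,0]<90); b[:, :200]=False; b[:,400:]=False; b[:140]=False; b[280:]=False
X,u,v=cloud(f['d'],c,b); z=np.median(X[:,2]); X=X[abs(X[:,2]-z)<.005]; print("plate",z,cv2.minAreaRect((X[:,:2]*1000).astype(np.float32)))
```

```text
106 [0.1827 0.1847 0.1861]
top [0.5588 0.1459 0.1846] [0.5555 0.1409 0.1824] [0.565  0.157  0.1862]
((559.6737060546875, 149.20657348632812), (8.390198707580566, 16.27094268798828), 8.41016674041748)
flange 1434 [0.574837   0.15256552 0.1401852 ] 0.13966263081854496
((566.9749145507812, 153.79925537109375), (40.883544921875, 40.248985290527344), 4.290179252624512)
plate 0.1347289831354823 ((574.027099609375, 157.71109008789062), (70.67301177978516, 120.3603744506836), 13.77864933013916)
```

```bash
python3 -m crank '[[[0.35,-0.8,2],-0.4,0],[[0,0,3],0,0],[[0,0,3],0,0],[[0,0,2],0,0],[[0,0,1],0,0]]'
python3 go.py .567 .153 .145 .07
```

```text
clock: 4.0
position: [0.5663, 0.1512, 0.1551]
ee_rot: [3.138, 0.109, -0.004]
force: [-0.1, -0.5, 0.6]
width: 0.998
t 4.0 pos [0.5663 0.1512 0.1551] yaw 0.0693 tilt 0.0026 w 0.998 F [-0.06 -0.47  0.64] T [ 0.02 -0.   -0.01]
now-axes [ 0.08 -0.18  1.01] turn -0.04
target-axes [ 0.08 -0.18  1.01] turn -0.04
```

```bash
python3 -m crank '[[[0.1,-0.15,0.9],0,0],[[0,0,0],0,0],[[0,0,0],0,120],[[0,0,0],0,200],[[0,0,0],0,255]]' 60
python3 -m crank '[[[0,0,0],0,255],[[0,0,0],0,255],[[0,0,0],0,255],[[0,0,0],0,255],[[0,0,0],0,255]]'
python3 go.py .567 .153 .145 .07
```

```text
clock: 4.5
position: [0.5686, 0.1547, 0.1486]
ee_rot: [-3.139, -0.112, -0.002]
force: [0.7, -0.0, -0.2]
width: 0.787
clock: 5.0
position: [0.5681, 0.1546, 0.1477]
ee_rot: [3.14, 0.112, -0.0]
force: [-0.5, 0.3, 0.6]
width: 0.354
t 5.0 pos [0.5681 0.1546 0.1477] yaw 0.0712 tilt 0.0001 w 0.354 F [-0.45  0.26  0.61] T [0.06 0.01 0.  ]
now-axes [-0.12  0.15  0.27] turn 0.07
target-axes [-0.12  0.15  0.27] turn 0.07
```

```bash
python3 -m crank '[[[0,0,0.1],0,255],[[0,0,0],0,255],[[0,0,0],0,255],[[0,0,0],0,255],[[0,0,0],0,255]]' 60
python3 go.py
```

```text
clock: 5.5
position: [0.5682, 0.1545, 0.147]
ee_rot: [3.139, 0.112, 0.0]
force: [-0.6, -1.6, 4.9]
width: 0.278
t 5.5 pos [0.5682 0.1545 0.147 ] yaw 0.071 tilt 0.0003 w 0.278 F [-0.64 -1.57  4.86] T [-0.22  0.35  0.02]
```

```bash
python3 -m crank '[[[0,0,-0.4],0,255],[[0,0,-0.4],0,255],[[0,0,-0.2],0,255],[[0,0,0],0,255]]' 60
python3 go.py
python3 -m crank '[[[-1,0.1,0],0,255],[[-1.5,0.25,0],0,255],[[-2,0.33,0],0,255],[[-2,0.33,0],0,255],[[-1,0.17,0],0,255]]' 60
python3 go.py .565 .02 .30 -.238
```

```text
clock: 5.9
position: [0.5683, 0.1547, 0.157]
ee_rot: [-3.139, -0.112, -0.001]
force: [0.3, -0.1, -2.5]
width: 0.279
t 5.9 pos [0.5683 0.1547 0.157 ] yaw 0.0712 tilt 0.0004 w 0.279 F [ 0.27 -0.06 -2.48] T [0.03 0.03 0.01]
clock: 6.4
position: [0.4918, 0.1369, 0.1565]
ee_rot: [3.139, 0.112, -0.002]
force: [-0.7, 0.3, -1.7]
width: 0.285
t 6.4 pos [0.4918 0.1369 0.1565] yaw 0.0715 tilt 0.0016 w 0.285 F [-0.71  0.32 -1.7 ] T [-0.01  0.01 -0.06]
now-axes [  6.46  12.18 -14.35] turn 17.74
target-axes [  9.87   9.63 -14.35] turn 17.74
```

```bash
python3 -m crank '[[[-0.5,0,-3],0,255],[[0,0,-3],5.9,255],[[0,0,-3],5.9,255],[[0,0,-2],5.9,255],[[0,0,0],0,255]]' 60
python3 go.py .594 -.2655 .26 -.238
```

```text
clock: 6.9
position: [0.4905, 0.1379, 0.2695]
ee_rot: [-3.117, 0.376, -0.008]
force: [-0.6, 0.3, -2.0]
width: 0.278
t 6.9 pos [0.4905 0.1379 0.2695] yaw -0.24 tilt 0.0055 w 0.278 F [-0.58  0.31 -2.01] T [0.06 0.05 0.01]
now-axes [19.64 36.73  0.95] turn -0.11
target-axes [19.56 36.76  0.95] turn -0.11
```

```bash
python3 -m crank '[[[1.6,3,0],0,255],[[2,3.7,0],0,255],[[2,3.7,0],0,255],[[2,3.7,0],0,255],[[2,3.7,0],0,255]]' 60
python3 -m crank '[[[2,3.7,0],0,255],[[2,3.7,0],0,255],[[2,3.7,0],0,255],[[2,3.7,0],0,255],[[1.5,3,0],0,255]]' 60
python3 -m crank '[[[0,0,0],0,255],[[0,0,0],0,255]]' 60
python3 go.py .594 -.2655 .26 -.238
python3 - <<'E'
from h import *
for n in("top","scene","wrist"):
    c=get_calibration(n);p,d=get_image(n); cv2.imwrite(f"pics/a_{n}.png",p[:,:,::-1]); np.savez(f"a_{n}.npz",p=p,d=d,**c)
    print(n,[ (np.round(r['location'],4),round(r['score'],2)) for l in("rod_toe","bolt_peg") for r in look_for(l,n)[:2]])
E
```

```text
clock: 7.4
position: [0.5402, -0.0601, 0.2654]
ee_rot: [3.12, -0.368, -0.002]
force: [1.3, 0.6, -1.0]
width: 0.277
clock: 7.9
position: [0.5905, -0.2566, 0.2648]
ee_rot: [3.119, -0.371, -0.003]
force: [0.9, 0.7, -1.6]
width: 0.275
clock: 8.1
position: [0.5902, -0.2544, 0.2648]
ee_rot: [-3.119, 0.372, 0.004]
force: [0.4, 0.7, -1.5]
width: 0.278
t 8.1 pos [ 0.5902 -0.2544  0.2648] yaw -0.2376 tilt 0.0025 w 0.278 F [ 0.42  0.74 -1.49] T [0.11 0.03 0.01]
now-axes [0.63 0.99 0.48] turn 0.02
target-axes [0.63 0.99 0.48] turn 0.02
top [(array([ 0.5645, -0.2481,  0.1635]), 0.76), (array([0.5523, 0.3011, 0.0192]), 0.69), (array([ 0.4898, -0.3475,  0.0243]), 0.66)]
scene [(array([0.5611, 0.3046, 0.0228]), 0.86), (array([ 0.5907, -0.246 ,  0.2553]), 0.85), (array([ 0.5268, -0.2248,  0.0278]), 0.72), (array([ 0.5882, -0.2508,  0.2588]), 0.2)]
wrist [(array([ 0.602 , -0.258 ,  0.2815]), 0.66), (array([ 0.5115, -0.3103,  0.0239]), 0.89)]
```

View pics/a_wrist.png

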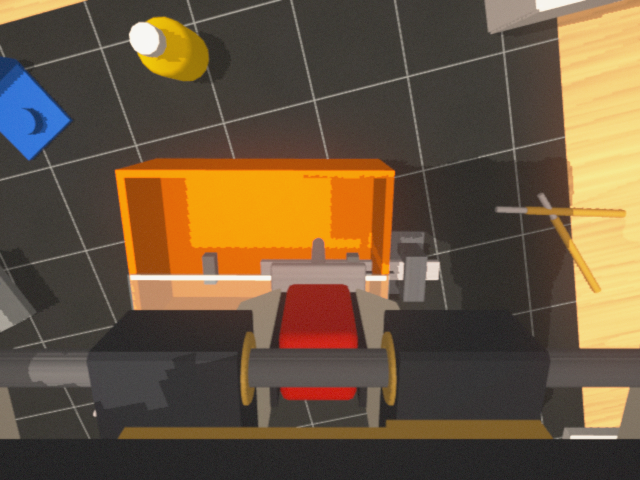

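View pics/a_scene.png

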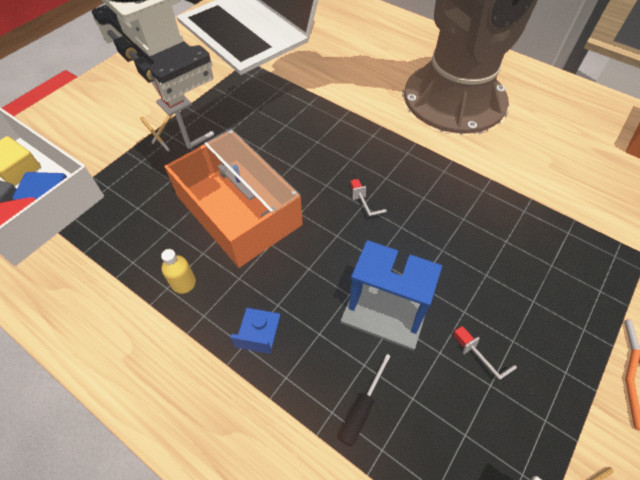

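View pics/a_top.png

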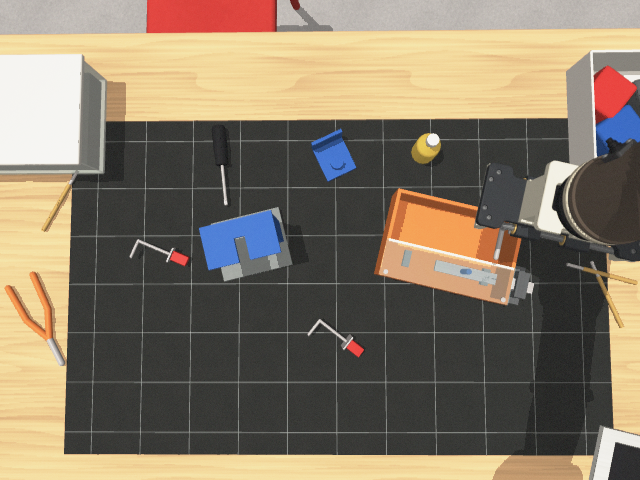

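Top view shows the foot at about (498,245) and the scene view shows the toe at (212,134). I compare these with the predicted rod pose.

Run:
```python
from h import *
s=monitor.observe();M=Rn.from_rotvec(s['ee_rot']).as_matrix();t=s['position']
# rod frame in tool: rod x=tool x, rod z=-tool z, origin at tool z +.012
for n in("top","scene"):
    f=np.load(f"a_{n}.npz");c={k:f[k] for k in('fx','fy','cx','cy','R','t')}
    P=[t+M@np.array(q) for q in((-.05,0,.102),(0,0,.102),(0,0,.012))]
    uv=proj(np.array(P),c); print(n,uv.round(1))
    im=f['p'][:,:,::-1].copy(); u0,v0=(uv[0]-[60,45]).astype(int); cr=cv2.resize(im[v0:v0+90,u0:u0+120],None,fx=6,fy=6,interpolation=cv2.INTER_CUBIC)
    for q in uv: cv2.drawMarker(cr,tuple(int(a) for a in (q-[u0,v0]+.5)*6),(0,255,0),0,14,1)
    cv2.imwrite(f"pics/b_{n}.png",cr); print(u0,v0)
```

```text
top [[494.8 258.5]
 [501.6 226.9]
 [524.  221.3]]
434 213
scene [[211.6 131.7]
 [186.7 145.1]
 [171.9 102.8]]
151 86
```

View pics/b_top.png

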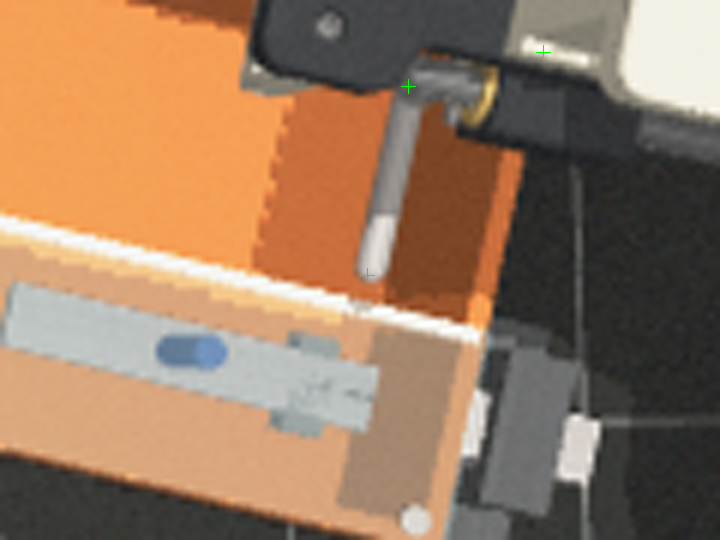

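View pics/b_scene.png

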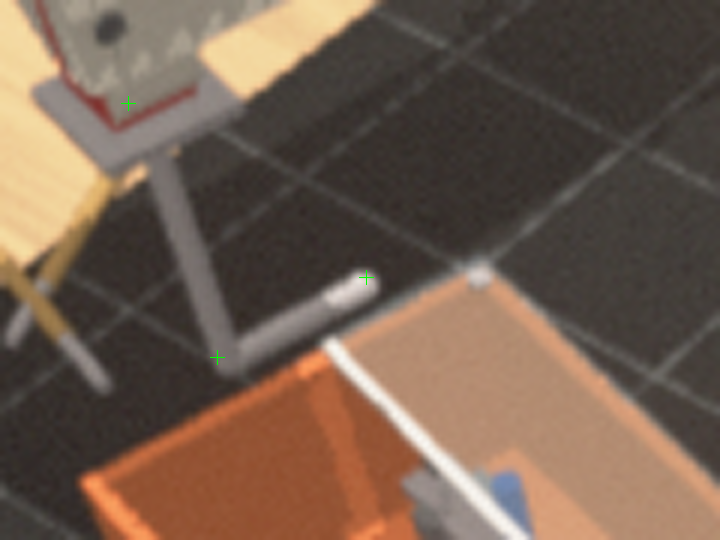

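Run:
```python
from h import *
f=np.load("a_scene.npz");im=f['p'][:,:,::-1]; c={k:f[k] for k in('fx','fy','cx','cy','R','t')}
cr=cv2.resize(im[130:250,160:310],None,fx=5,fy=5,interpolation=cv2.INTER_CUBIC)
C=np.array([.5651,-.1956,0]);B=Rn.from_euler('z',-.238).as_matrix()
def bx(P): return (np.atleast_2d(P)-C)@B
def W(p): return C+B@np.array(p)
for p in((-.034,-.040,.07),(-.034,-.040,.026),(-.012,-.104,.094),(-.012,.104,.094),(.069,-.104,.09),(-.012,-.061,.05),(-.05,-.061,.05)):
    q=(proj(W(p),c)[0]-[160,130]+.5)*5; cv2.drawMarker(cr,tuple(int(a) for a in q),(0,255,0),0,14,1); 
cv2.imwrite("pics/c_scene.png",cr)
ct=get_calibration("top")
for z in(.03,.05): print(z,[bx(ray(u/6+434,v/6+213,ct,z))[0].round(4).tolist() for u,v in((315,340),(298,425),(375,395),(10,315))])
g=np.load("top.npz");X,u,v=cloud(g['d'],ct); b=bx(X)
for (lo,hi) in ((-75,-70),(-70,-65),(-65,-60),(-60,-55),(-55,-50),(-50,-45),(-45,-40),(-40,-30)):
    m=(b[:,0]>-.06)&(b[:,0]<-.015)&(b[:,1]>lo/1000)&(b[:,1]<hi/1000)&(b[:,2]<.088); print(lo,m.sum(),np.percentile(b[m,2],[50,95,100]).round(3) if m.sum() else "")
```

```text
0.03 [[-0.021, -0.0819, 0.03], [-0.0469, -0.0824, 0.03], [-0.0328, -0.1027, 0.03], [-0.0349, 0.0082, 0.03]]
0.05 [[-0.0224, -0.0759, 0.05], [-0.0478, -0.0763, 0.05], [-0.0341, -0.0963, 0.05], [-0.0361, 0.0122, 0.05]]
-75 0 
-70 0 
-65 0 
-60 0 
-55 0 
-50 0 
-45 0 
-40 0
```

View pics/c_scene.png

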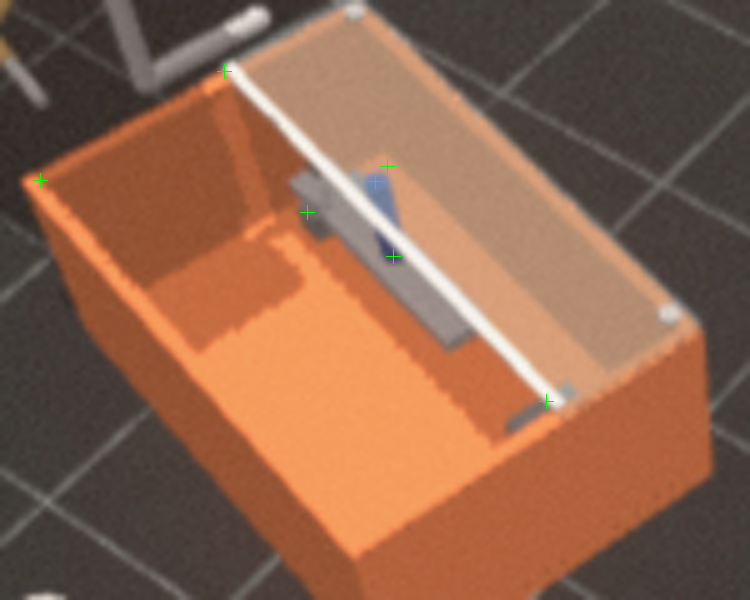

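```bash
python3 -m crank '[[[0.6,0.95,0],0,255],[[0,0,0],0,255],[[0,0,0],0,255]]' 60
python3 go.py .5944 -.2655 .152 -.238
python3 -m crank '[[[0,0,2],0,255],[[0,0,2],0,255],[[0,0,2],0,255],[[0,0,2],0,255],[[0,0,0],0,255]]' 60
python3 go.py .5944 -.2655 .152 -.238
```

```text
clock: 8.85
position: [0.5945, -0.2652, 0.2665]
ee_rot: [3.119, -0.374, -0.0]
force: [0.3, 0.6, -2.2]
width: 0.276
t 8.85 pos [ 0.5945 -0.2652  0.2665] yaw -0.2389 tilt 0.0003 w 0.276 F [ 0.27  0.56 -2.2 ] T [ 0.07  0.08 -0.05]
now-axes [-0.    0.03 11.45] turn -0.05
target-axes [-0.    0.03 11.45] turn -0.05
clock: 9.35
position: [0.5928, -0.2639, 0.1838]
ee_rot: [-3.118, 0.372, 0.008]
force: [-0.6, -1.4, -1.9]
width: 0.279
t 9.35 pos [ 0.5928 -0.2639  0.1838] yaw -0.2376 tilt 0.0052 w 0.279 F [-0.64 -1.39 -1.95] T [0.03 0.06 0.02]
now-axes [0.2  0.12 3.18] turn 0.02
target-axes [0.2  0.12 3.18] turn 0.02
```

Clear so far, with the foot just below the rim. I continue down, then move under the cover.

```bash
python3 -m crank '[[[0,0.1,1],0,255],[[0,0,1],0,255],[[0,0,1],0,255],[[0,0,0.1],0,255],[[0,0,0],0,255]]' 60
python3 go.py .5507 -.2549 .152 -.238
python3 - <<'E'
from h import *
for n in("top","scene"):
    c=get_calibration(n);p,d=get_image(n); cv2.imwrite(f"pics/d_{n}.png",cv2.resize(p[130:300,150:310] if n=="scene" else p[180:320,370:560],None,fx=3.5,fy=3.5,interpolation=cv2.INTER_CUBIC)[:,:,::-1])
E
```

```text
clock: 9.85
position: [0.5942, -0.2654, 0.1555]
ee_rot: [-3.119, 0.373, 0.001]
force: [0.6, 0.4, -1.6]
width: 0.282
t 9.85 pos [ 0.5942 -0.2654  0.1555] yaw -0.2378 tilt 0.0005 w 0.282 F [ 0.58  0.36 -1.64] T [ 0.01 -0.   -0.08]
now-axes [-4.47  0.    0.35] turn 0.01
target-axes [-4.47  0.01  0.35] turn 0.01
```

View pics/d_top.png

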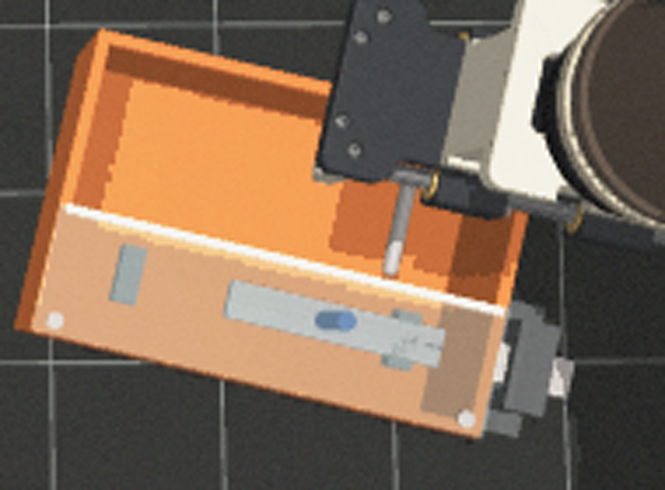

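View pics/d_scene.png

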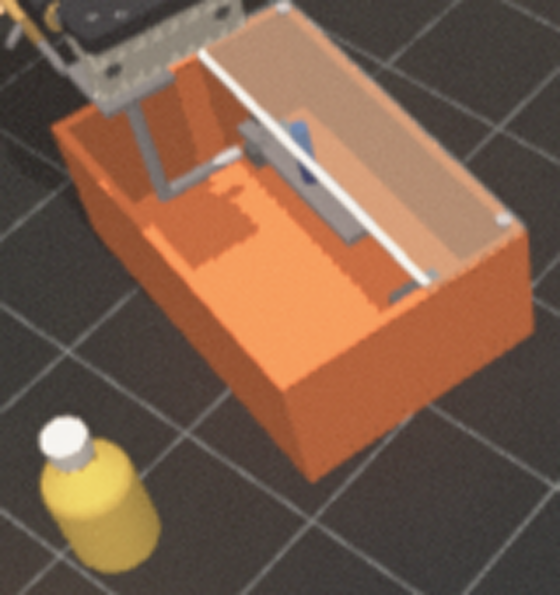

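The foot sits inside the opening, on the anchor side of the peg: toe at (390,270) and peg at (345,320) in the top crop. I move it under the cover.

```bash
python3 -m crank '[[[-0.8,0,0.3],0,255],[[-1,0,0],0,255],[[-1,0,0],0,255],[[-0.8,0,0],0,255],[[-0.6,0,0],0,255]]' 60
python3 go.py .5507 -.2549 .152 -.238
python3 -m crank '[[[0,0,0],0,255],[[0,0,0],0,255]]' 60
python3 go.py .5507 -.2549 .152 -.238
python3 - <<'E'
from h import *
for n in("top","scene"):
    c=get_calibration(n);p,d=get_image(n); cv2.imwrite(f"pics/e_{n}.png",cv2.resize(p[130:300,150:310] if n=="scene" else p[180:320,370:560],None,fx=3.5,fy=3.5,interpolation=cv2.INTER_CUBIC)[:,:,::-1])
E
```

```text
clock: 10.45
position: [0.5525, -0.2555, 0.153]
ee_rot: [3.119, -0.373, 0.0]
force: [0.6, 0.2, -2.3]
width: 0.281
t 10.45 pos [ 0.5525 -0.2555  0.153 ] yaw -0.2381 tilt 0.0002 w 0.281 F [ 0.62  0.24 -2.26] T [ 0.02 -0.02  0.02]
now-axes [-0.19 -0.01  0.1 ] turn -0.0
target-axes [-0.19 -0.01  0.1 ] turn -0.0
clock: 10.65
position: [0.5537, -0.2556, 0.153]
ee_rot: [3.119, -0.373, 0.001]
force: [-0.3, 0.4, -1.9]
width: 0.281
t 10.65 pos [ 0.5537 -0.2556  0.153 ] yaw -0.2379 tilt 0.0006 w 0.281 F [-0.26  0.36 -1.86] T [0.02 0.06 0.06]
now-axes [-0.3 -0.   0.1] turn 0.01
target-axes [-0.3 -0.   0.1] turn 0.01
```

View pics/e_top.png

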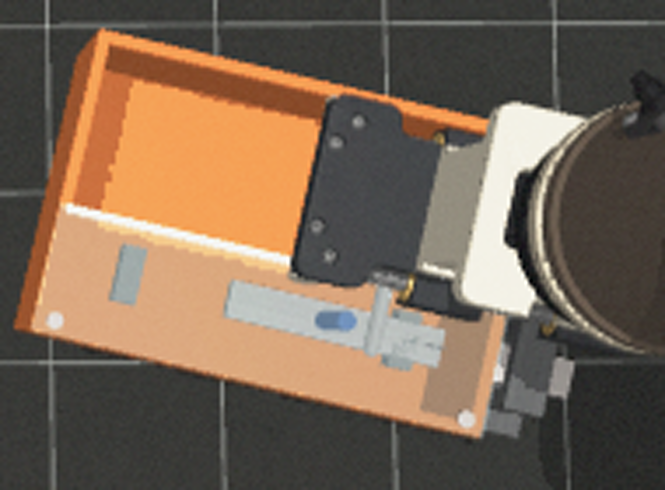

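View pics/e_scene.png

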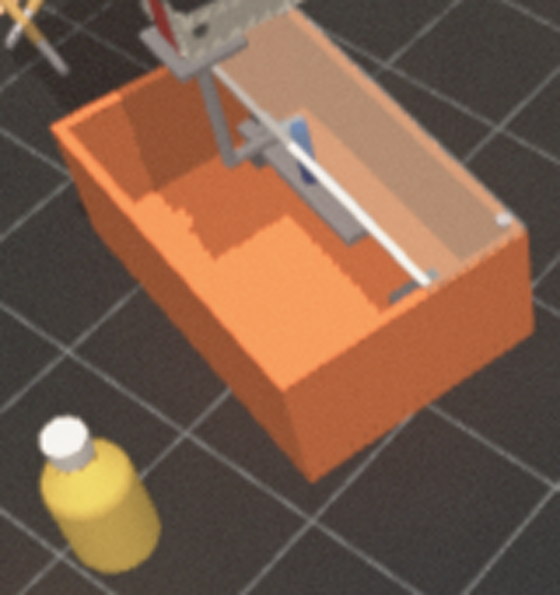

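```bash
cat > f.py <<'E'
from h import *
s=monitor.observe(); yb=np.array([.2358,.9718,0]); C=np.array([.5651,-.1956,0]); xb=np.array([.9718,-.2358,0])
d=s['position']-C
print("t %.2f TCP box x %.1f y %.1f z %.1f mm | F_y %.2f F_x %.2f Fz %.2f | T %s"%(s['clock'],1e3*d@xb,1e3*d@yb,1e3*d[2],s['force']@yb,s['force']@xb,s['force'][2],s['ft_torque'].round(2)))
E
python3 f.py
python3 -m crank '[[[-0.2,-0.2,0.1],0,255],[[0,-0.2,0],0,255],[[0,-0.2,0],0,255],[[0,-0.2,0],0,255]]' 60 >/dev/null; python3 f.py
python3 -m crank '[[[0,-0.2,0],0,255],[[0,-0.2,0],0,255],[[0,-0.2,0],0,255]]' 60 >/dev/null; python3 f.py
python3 -m crank '[[[0,-0.2,0],0,255],[[0,-0.2,0],0,255],[[0,-0.2,0],0,255]]' 60 >/dev/null; python3 f.py
```

```text
t 10.75 TCP box x 3.3 y -61.0 z 152.8 mm | F_y -0.09 F_x -0.13 Fz -1.30 | T [ 0.06  0.03 -0.02]
t 11.15 TCP box x 0.9 y -52.7 z 151.7 mm | F_y 0.09 F_x -1.10 Fz -1.49 | T [0.03 0.05 0.04]
t 11.45 TCP box x 0.9 y -48.3 z 151.8 mm | F_y -5.12 F_x 0.33 Fz -1.95 | T [-1.38  0.3   0.13]
t 11.75 TCP box x 0.9 y -41.4 z 151.7 mm | F_y -4.91 F_x 0.50 Fz -1.59 | T [-1.44  0.23  0.17]
```

```bash
for i in 1 ; do python3 -m crank '[[[0,-0.2,0],0,255],[[0,-0.2,0],0,255],[[0,-0.2,0],0,255],[[0,-0.2,0],0,255],[[0,-0.2,0],0,255]]' 60 >/dev/null; python3 f.py; done
python3 -m crank '[[[0,-0.2,0],0,255],[[0,-0.2,0],0,255],[[0,-0.2,0],0,255],[[0,-0.2,0],0,255],[[0,-0.2,0],0,255]]' 60 >/dev/null; python3 f.py
python3 -m crank '[[[0,-0.2,0],0,255],[[0,-0.2,0],0,255],[[0,-0.1,0],0,255]]' 60 >/dev/null; python3 f.py
python3 - <<'E'
from h import *
for n in("top","scene"):
    c=get_calibration(n);p,d=get_image(n); cv2.imwrite(f"pics/g_{n}.png",cv2.resize(p[130:300,150:310] if n=="scene" else p[180:320,370:560],None,fx=3.5,fy=3.5,interpolation=cv2.INTER_CUBIC)[:,:,::-1])
E
```

```text
t 12.25 TCP box x 0.9 y -30.8 z 151.7 mm | F_y -3.57 F_x 1.30 Fz -2.05 | T [-1.43  0.17  0.15]
t 12.75 TCP box x 0.8 y -20.8 z 151.7 mm | F_y -3.85 F_x 1.07 Fz -1.54 | T [-1.49  0.18  0.14]
t 13.05 TCP box x 0.8 y -15.6 z 151.7 mm | F_y -4.12 F_x 0.65 Fz -3.09 | T [-1.36  0.18  0.12]
```

View pics/g_top.png

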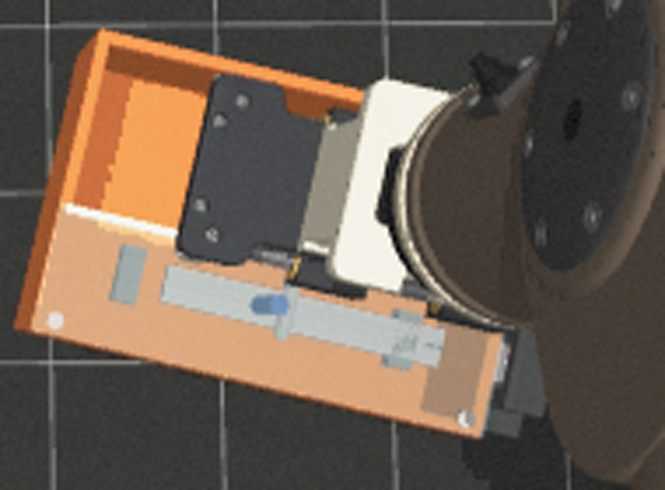

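View pics/g_scene.png

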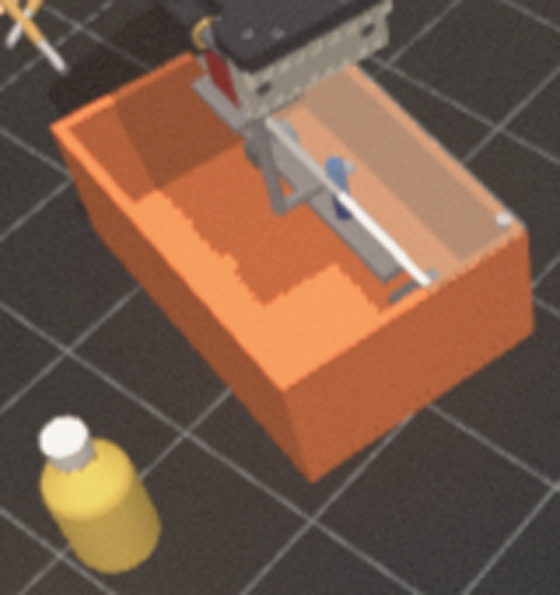

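The hook carries the bolt. The torque |Tx| is about 1.4 at roughly 4.5 N, which is a clean signal. Now I go slowly toward the stop.

```bash
python3 -m crank '[[[0,-0.2,0],0,255],[[0,-0.2,0],0,255],[[0,-0.1,0],0,255]]' 60 >/dev/null; python3 f.py
for i in 1 2 3 4 5; do python3 f.py >/dev/null; done
python3 -m crank '[[[0,-0.1,0],0,255],[[0,-0.1,0],0,255]]' 60 >/dev/null; python3 f.py
python3 -m crank '[[[0,-0.1,0],0,255],[[0,-0.1,0],0,255]]' 60 >/dev/null; python3 f.py
python3 -m crank '[[[0,-0.1,0],0,255],[[0,-0.1,0],0,255]]' 60 >/dev/null; python3 f.py
```

```text
t 13.45 TCP box x 0.8 y -10.8 z 151.7 mm | F_y -4.18 F_x 0.59 Fz -2.22 | T [-1.39  0.14  0.17]
t 13.65 TCP box x 0.8 y -8.9 z 151.7 mm | F_y -4.25 F_x -0.34 Fz -2.36 | T [-1.4   0.15  0.16]
t 13.85 TCP box x 0.8 y -6.9 z 151.7 mm | F_y -4.25 F_x 1.09 Fz -2.36 | T [-1.38  0.15  0.12]
t 14.05 TCP box x 0.8 y -5.0 z 151.7 mm | F_y -3.80 F_x -0.12 Fz -2.94 | T [-1.37  0.13  0.18]
```

```bash
python3 -m crank '[[[0,-0.1,0],0,255],[[0,-0.1,0],0,255]]' 60 >/dev/null; python3 f.py
python3 -m crank '[[[0,-0.1,0],0,255]]' 60 >/dev/null; python3 f.py
python3 -m crank '[[[0,-0.1,0],0,255]]' 60 >/dev/null; python3 f.py
python3 -m crank '[[[0,-0.1,0],0,255]]' 60 >/dev/null; python3 f.py
python3 -m crank '[[[0,-0.1,0],0,255]]' 60 >/dev/null; python3 f.py
```

```text
t 14.25 TCP box x 0.8 y -2.9 z 151.7 mm | F_y -3.62 F_x 0.75 Fz -2.51 | T [-1.35  0.16  0.1 ]
t 14.35 TCP box x 0.8 y -1.9 z 151.7 mm | F_y -3.90 F_x 0.94 Fz -3.16 | T [-1.37  0.13  0.17]
t 14.45 TCP box x 0.8 y -0.9 z 151.7 mm | F_y -4.85 F_x 0.59 Fz -3.02 | T [-1.4   0.17  0.16]
t 14.55 TCP box x 0.8 y -0.1 z 151.7 mm | F_y -5.89 F_x 0.53 Fz -4.33 | T [-1.96  0.29  0.24]
t 14.65 TCP box x 0.8 y 0.2 z 151.7 mm | F_y -8.46 F_x 0.87 Fz -3.57 | T [-2.42  0.33  0.25]
```

Stop found. I hold and see how it settles.

```bash
python3 -m crank '[[[0,0,0],0,255]]' 60 >/dev/null; python3 f.py
python3 -m crank '[[[0,0,0],0,255]]' 60 >/dev/null; python3 f.py
```

```text
t 14.75 TCP box x 0.8 y 0.1 z 151.7 mm | F_y -6.43 F_x 1.73 Fz -2.21 | T [-2.02  0.29  0.17]
t 14.85 TCP box x 0.8 y 0.1 z 151.7 mm | F_y -5.67 F_x 0.54 Fz -3.77 | T [-2.08  0.28  0.26]
```

```bash
python3 -m crank '[[[0,-0.1,0],0,255]]' 60 >/dev/null; python3 f.py
python3 -m crank '[[[0,0,0],0,255]]' 60 >/dev/null; python3 f.py
```

```text
t 14.95 TCP box x 0.8 y 0.5 z 151.6 mm | F_y -8.46 F_x 1.64 Fz -3.22 | T [-2.92  0.42  0.32]
t 15.05 TCP box x 0.8 y 0.4 z 151.6 mm | F_y -8.63 F_x 0.20 Fz -2.86 | T [-2.56  0.36  0.29]
```

```bash
python3 -m crank '[[[0,-0.05,0],0,255]]' 60 >/dev/null; python3 f.py
python3 -m crank '[[[0,0,0],0,255]]' 60 >/dev/null; python3 f.py
python3 -m crank '[[[0,-0.03,0],0,255]]' 60 >/dev/null; python3 f.py
python3 -m crank '[[[0,0,0],0,255]]' 60 >/dev/null; python3 f.py
python3 -m crank '[[[0,0,0],0,255]]' 60 >/dev/null; python3 f.py
```

```text
t 15.15 TCP box x 0.7 y 0.6 z 151.6 mm | F_y -9.72 F_x 1.09 Fz -3.68 | T [-3.05  0.46  0.29]
t 15.25 TCP box x 0.8 y 0.5 z 151.6 mm | F_y -8.46 F_x 1.18 Fz -3.19 | T [-2.86  0.44  0.31]
t 15.35 TCP box x 0.8 y 0.7 z 151.6 mm | F_y -8.94 F_x 1.14 Fz -2.83 | T [-3.08  0.4   0.33]
t 15.45 TCP box x 0.8 y 0.6 z 151.6 mm | F_y -9.55 F_x 0.84 Fz -3.02 | T [-3.    0.48  0.34]
t 15.55 TCP box x 0.8 y 0.6 z 151.6 mm | F_y -8.72 F_x 0.55 Fz -3.40 | T [-2.95  0.41  0.34]
```

About 9 N was held for more than 0.5 s. Now I back off and look.

```bash
python3 -m crank '[[[0,0.2,0],0,255],[[0,0.4,0],0,255],[[0,0.5,0],0,255],[[0,0.2,0],0,255],[[0,0,0],0,255]]' 60 >/dev/null; python3 f.py
python3 - <<'E'
from h import *
C=np.array([.5651,-.1956,0]);B=Rn.from_euler('z',-.238).as_matrix()
for n in("top","scene"):
    c=get_calibration(n);p,d=get_image(n); np.savez(f"k_{n}.npz",p=p)
    b=(p[:,:,2].astype(int)>p[:,:,0].astype(int)+25)&(p[:,:,2]>90); 
    roi=np.zeros_like(b); (roi.__setitem__((slice(240,290),slice(400,510)),True) if n=="top" else roi.__setitem__((slice(140,230),slice(190,290)),True)); b&=roi
    v,u=np.nonzero(b); print(n,b.sum(),u.mean(),v.mean(),u.min(),u.max(), ((ray(u.mean(),v.mean(),c,.048)-C)@B).round(4) if len(u) else "")
    cr=cv2.resize(p[130:300,150:310] if n=="scene" else p[180:320,370:560],None,fx=3.5,fy=3.5,interpolation=cv2.INTER_CUBIC)[:,:,::-1]; cv2.imwrite(f"pics/k_{n}.png",cr)
E
```

```text
t 16.05 TCP box x 0.8 y -10.2 z 151.7 mm | F_y 0.14 F_x -0.37 Fz -1.17 | T [0.06 0.01 0.02]
top 57 438.3157894736842 264.6140350877193 433 443 [-0.0333  0.0076  0.048 ]
scene 35 250.28571428571428 185.02857142857144 248 253 [-0.0375  0.0018  0.048 ]
```

View pics/k_top.png

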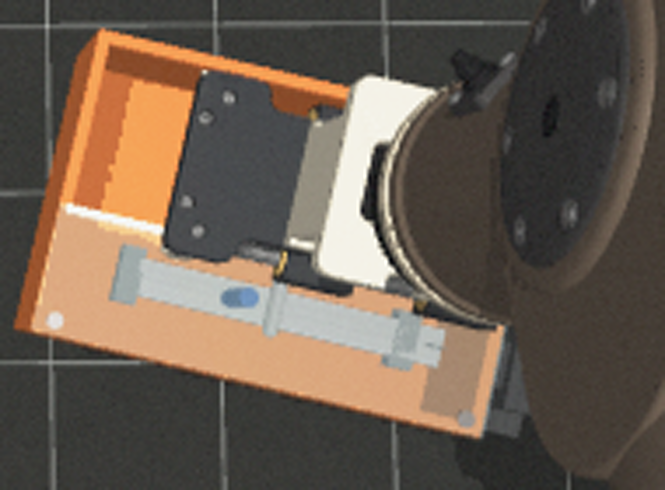

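The peg sits at box y of about +7.6 mm, against the end block at (127,275). The foot is clear of it. I unhook.

```bash
python3 -m crank '[[[0.7,0.1,0],0,255],[[1,0,0],0,255],[[1,0,0],0,255],[[1,0,0],0,255],[[0.7,0,0],0,255]]' 60 >/dev/null; python3 f.py
python3 -m crank '[[[0,0,0],0,255],[[0,0,-1],0,255],[[0,0,-2],0,255],[[0,0,-3],0,255],[[0,0,-3],0,255]]' 60 >/dev/null; python3 f.py
python3 -m crank '[[[0,0,-3],0,255],[[0,0,0],0,255],[[0,0,0],0,255]]' 60 >/dev/null; python3 f.py
python3 go.py .49 .137 .27 .238
python3 - <<'E'
from h import *
s=monitor.observe();M=Rn.from_rotvec(s['ee_rot']).as_matrix();t=s['position']
for n in("top","scene"):
    c=get_calibration(n);p,d=get_image(n)
    uv=proj(np.array([t+M@np.array(q) for q in((-.05,0,.102),(0,0,.102),(0,0,.012))]),c)
    u0,v0=(uv[0]-[60,45]).astype(int); cr=cv2.resize(p[v0:v0+90,u0:u0+120,::-1],None,fx=6,fy=6,interpolation=cv2.INTER_CUBIC)
    for q in uv: cv2.drawMarker(cr,tuple(int(a) for a in (q-[u0,v0]+.5)*6),(0,255,0),0,14,1)
    cv2.imwrite(f"pics/l_{n}.png",cr)
E
```

```text
t 16.65 TCP box x 46.1 y -11.1 z 151.6 mm | F_y 0.37 F_x -0.25 Fz -0.83 | T [0.08 0.02 0.01]
t 17.15 TCP box x 44.1 y -11.2 z 243.3 mm | F_y -0.68 F_x 0.33 Fz -1.04 | T [-0.   -0.04 -0.02]
t 17.45 TCP box x 44.8 y -11.2 z 272.8 mm | F_y 0.11 F_x -0.56 Fz -1.61 | T [ 0.05 -0.02 -0.04]
t 17.45 pos [ 0.606  -0.217   0.2728] yaw -0.2378 tilt 0.0017 w 0.281 F [-0.51  0.24 -1.61] T [ 0.05 -0.02 -0.04]
now-axes [-19.61 -31.67   0.28] turn -27.26
target-axes [ -2.92 -37.14   0.28] turn -27.26
```

View pics/l_top.png

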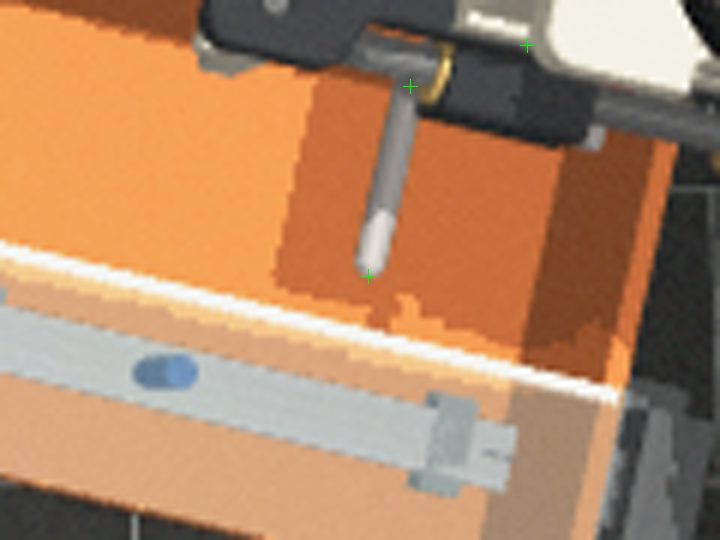

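View pics/l_scene.png

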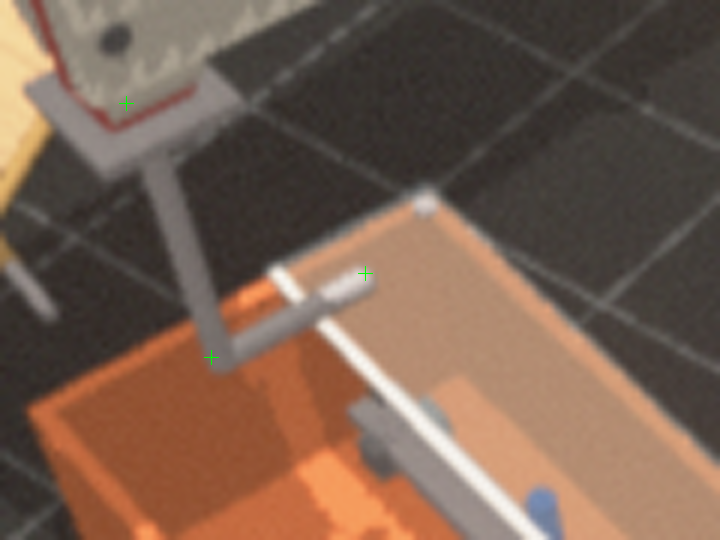

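```bash
python3 -m crank '[[[0,0,-1],-6.8,255],[[0,0,0],-6.8,255],[[0,0,0],-6.8,255],[[0,0,0],-6.8,255],[[0,0,0],0,255]]' 60 >/dev/null
python3 go.py .505 .140 .27 .238
python3 -m crank '[[[-0.2,-3,0],0,255],[[-0.2,-4,0],0,255],[[-0.2,-4,0],0,255],[[-0.2,-4,0],0,255],[[-0.2,-4,0],0,255]]' 60 >/dev/null
python3 -m crank '[[[-0.2,-4,0],0,255],[[-0.2,-4,0],0,255],[[-0.2,-4,0],0,255],[[-0.2,-3,0],0,255],[[0,0,0],0,255]]' 60 >/dev/null
python3 go.py .505 .140 .157 .238
```

```text
t 18.05 pos [ 0.6053 -0.217   0.2803] yaw 0.2388 tilt 0.0026 w 0.279 F [ 0.25 -0.18 -1.3 ] T [-0.03 -0.01 -0.01]
now-axes [ -1.3  -37.06   1.03] turn 0.05
target-axes [ -1.33 -37.06   1.03] turn 0.05
t 19.05 pos [0.5065 0.1144 0.2815] yaw 0.2406 tilt 0.0025 w 0.281 F [ 0.44 -0.09 -1.54] T [-0.01 -0.01 -0.03]
now-axes [ 0.46 -2.52 12.45] turn 0.15
target-axes [ 0.46 -2.52 12.45] turn 0.15
```

```bash
python3 -m crank '[[[0.3,-1.3,1],0,255],[[0,-1.2,2],0,255],[[0,0,3],0,255],[[0,0,3],0,255],[[0,0,2],0,255]]' 60 >/dev/null
python3 -m crank '[[[0,0,0.9],0,255],[[0,0,0],0,255],[[0,0,0],0,255]]' 60 >/dev/null
python3 go.py .505 .140 .157 .238
python3 - <<'E'
from h import *
s=monitor.observe();M=Rn.from_rotvec(s['ee_rot']).as_matrix();t=s['position']
for n in("top","scene"):
    c=get_calibration(n);p,d=get_image(n)
    S=np.array([.5672,.1553,.135]); ax=np.array([np.cos(.238),np.sin(.238),0])
    uv=proj(np.array([t+M@np.array(q) for q in((-.05,0,.102),(0,0,.102),(0,0,.012))]+[S,S-ax*.028]),c)
    u0,v0=(uv[3]-[60,45]).astype(int); cr=cv2.resize(p[v0:v0+90,u0:u0+120,::-1],None,fx=6,fy=6,interpolation=cv2.INTER_CUBIC)
    for q in uv: cv2.drawMarker(cr,tuple(int(a) for a in (q-[u0,v0]+.5)*6),(0,255,0),0,14,1)
    cv2.imwrite(f"pics/n_{n}.png",cr)
E
```

```text
t 19.85 pos [0.5063 0.1342 0.1634] yaw 0.2357 tilt 0.0007 w 0.283 F [ 0.25  1.19 -1.52] T [-0.03 -0.04  0.04]
now-axes [ 0.01 -0.59  0.64] turn -0.13
target-axes [ 0.01 -0.59  0.64] turn -0.13
```

View pics/n_top.png

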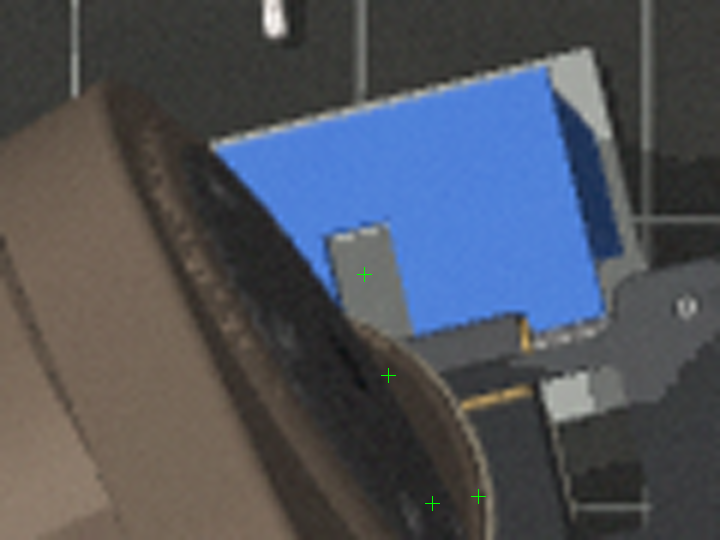

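View pics/n_scene.png

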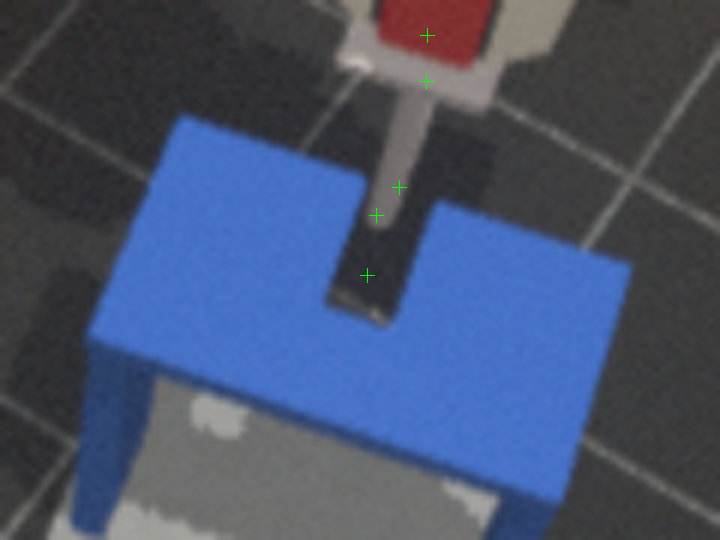

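```bash
python3 -m crank '[[[0,-0.6,0.3],0,255],[[0,0,0.2],0,255],[[0,0,0],0,255],[[0,0,0],0,255]]' 60 >/dev/null
python3 go.py .5682 .1556 .158 .238
```

```text
t 20.35 pos [0.5044 0.14   0.1578] yaw 0.237 tilt 0.0002 w 0.279 F [ 0.42 -0.38 -2.56] T [-0.01 -0.03  0.04]
now-axes [ 6.57 -0.01 -0.02] turn -0.06
target-axes [ 6.57 -0.01 -0.02] turn -0.06
```

```bash
python3 -m crank '[[[1,0,0],0,255],[[1.3,0,0],0,255],[[1,0,0],0,255],[[0,0,0],0,255]]' 60 >/dev/null
python3 go.py .5682 .1556 .158 .238
python3 -m crank '[[[1,0,0],0,255],[[1,0,0],0,255],[[1,0,0],0,255],[[0,0,0],0,255],[[0,0,0],0,255]]' 60 >/dev/null
python3 go.py .5682 .1556 .147 .238
```

```text
t 20.75 pos [0.5381 0.1481 0.1576] yaw 0.2364 tilt 0.001 w 0.282 F [-0.12  0.05 -1.34] T [ 0.02  0.04 -0.04]
now-axes [ 3.1  -0.02 -0.04] turn -0.09
target-axes [ 3.1  -0.02 -0.04] turn -0.09
t 21.25 pos [0.5656 0.1549 0.1575] yaw 0.2369 tilt 0.0004 w 0.281 F [ 0.02  0.18 -2.04] T [ 0.02 -0.03 -0.03]
now-axes [ 0.27 -0.    1.05] turn -0.06
target-axes [ 0.27 -0.    1.05] turn -0.06
```

```bash
python3 -m crank '[[[0.2,0,0.3],0,255],[[0,0,0.4],0,255],[[0,0,0.2],0,255],[[0,0,0],0,255]]' 60 >/dev/null
python3 go.py .5682 .1556 .147 .238
python3 -m crank '[[[0,0,0.1],0,255],[[0,0,0],0,255]]' 60 >/dev/null
python3 go.py .5682 .1556 .147 .238
```

```text
t 21.65 pos [0.5671 0.1551 0.1482] yaw 0.2369 tilt 0.001 w 0.28 F [ 0.5   0.12 -1.88] T [-0.02  0.   -0.01]
now-axes [ 0.12 -0.02  0.12] turn -0.06
target-axes [ 0.12 -0.02  0.12] turn -0.06
t 21.85 pos [0.5675 0.1553 0.1477] yaw 0.237 tilt 0.0001 w 0.281 F [-0.26  0.35 -1.05] T [0.01 0.01 0.05]
now-axes [ 0.07 -0.01  0.07] turn -0.06
target-axes [ 0.07 -0.01  0.07] turn -0.06
```

```bash
python3 -m crank '[[[0,0,0.1],0,255],[[0,0,0],0,255]]' 60 >/dev/null
python3 go.py
python3 -m crank '[[[0,0,0.05],0,255],[[0,0,0],0,255]]' 60 >/dev/null
python3 go.py
```

```text
t 22.05 pos [0.5677 0.1554 0.147 ] yaw 0.2368 tilt 0.0005 w 0.278 F [-0.72 -1.17  0.2 ] T [-0.03  0.19 -0.03]
t 22.25 pos [0.5677 0.1554 0.147 ] yaw 0.2369 tilt 0.0007 w 0.281 F [-1.93 -1.21  6.49] T [-0.2   0.6  -0.01]
```

Contact felt, with the flange down on the plate. I release.

```bash
python3 -m crank '[[[0,0,0],0,150],[[0,0,0],0,100],[[0,0,0],0,50],[[0,0,0],0,0],[[0,0,0],0,0]]' 10 >/dev/null
python3 go.py
python3 -m crank '[[[0,0,0],0,0],[[0,0,0],0,0],[[0,0,0],0,0],[[0,0,0],0,0],[[0,0,0],0,0]]' >/dev/null
python3 go.py
```

```text
t 22.75 pos [0.5676 0.1553 0.1461] yaw 0.2369 tilt 0.0001 w 0.667 F [-0.3  -1.   -1.26] T [ 0.03 -0.02  0.04]
t 23.25 pos [0.5676 0.1553 0.1462] yaw 0.2369 tilt 0.0001 w 0.997 F [-0.45 -0.64 -0.7 ] T [-0.03  0.01 -0.  ]
```

```bash
python3 -m crank '[[[0,0,-1],0,0],[[0,0,-2],0,0],[[0,0,-3],0,0],[[0,0,-3],0,0],[[0,0,-3],0,0]]' >/dev/null
python3 -m crank '[[[-2,0,-2],0,0],[[-4,0,0],0,0],[[-4,2,0],0,0],[[-3,4,0],0,0],[[0,4,0],0,0]]' >/dev/null
python3 -m crank '[[[0,4,0],0,0],[[0,4,0],0,0],[[0,0,0],0,0],[[0,0,0],0,0],[[0,0,0],0,0]]' >/dev/null
python3 go.py
python3 - <<'E'
from h import *
for n in("top","scene"):
    c=get_calibration(n);p,d=get_image(n); cv2.imwrite(f"pics/z_{n}.png",p[:,:,::-1]); np.savez(f"z_{n}.npz",p=p,d=d)
    print([(np.round(r['location'],3),round(r['score'],2)) for r in look_for("rod",n)])
    if n=="top": cv2.imwrite("pics/z_crop.png",cv2.resize(p[190:300,180:320,::-1],None,fx=5,fy=5,interpolation=cv2.INTER_CUBIC))
    else: cv2.imwrite("pics/z_crop2.png",cv2.resize(p[225:345,330:460,::-1],None,fx=5,fy=5,interpolation=cv2.INTER_CUBIC))
E
```

```text
t 24.75 pos [ 0.4834 -0.049   0.2866] yaw 0.2383 tilt 0.0006 w 1.004 F [ 0.    1.03 -0.28] T [0.02 0.04 0.05]
[(array([0.551, 0.3  , 0.019]), 0.92), (array([0.56 , 0.146, 0.152]), 0.78)]
[(array([0.575, 0.152, 0.159]), 0.84), (array([0.557, 0.3  , 0.022]), 0.81), (array([ 0.398, -0.012,  0.02 ]), 0.65)]
```

View pics/z_top.png

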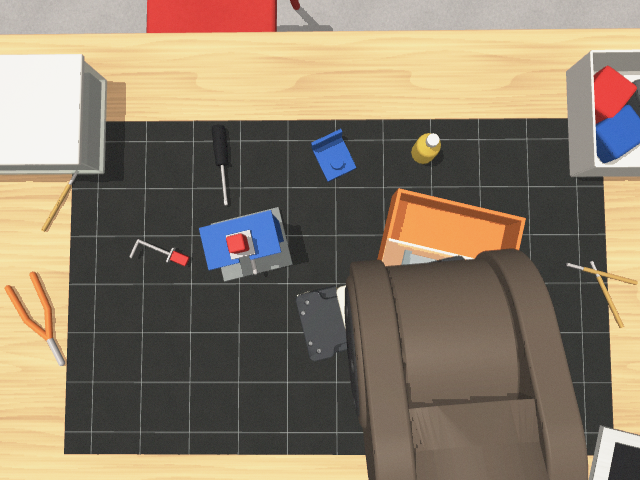

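View pics/z_crop.png

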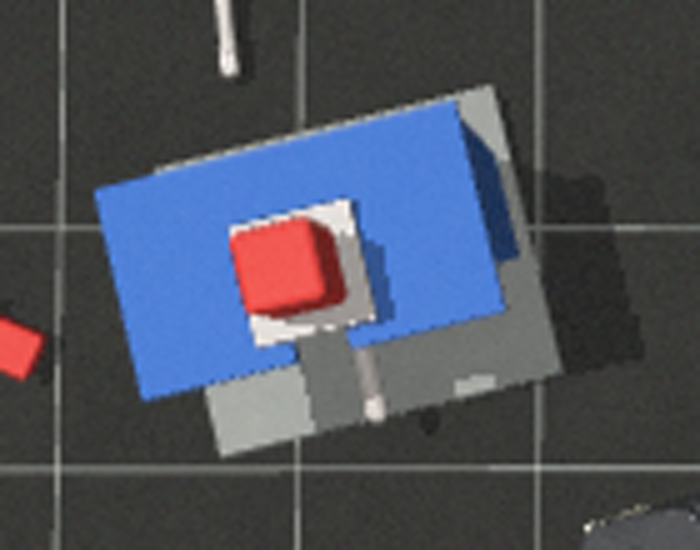

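View pics/z_crop2.png

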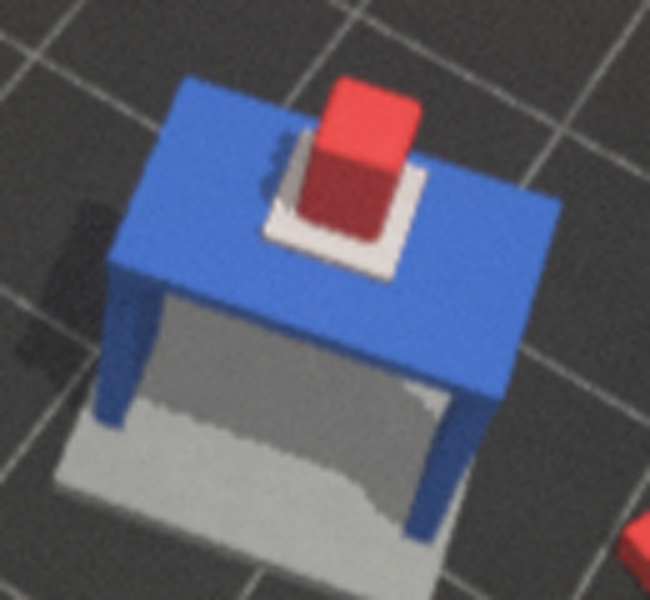

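The rod hangs square and flush in the notch, with its handle at (238,243) in the top view. The bottle, screwdriver and bracket are where they were, and the hand is clear.

Run:
```python
from cell import workorder,monitor
print(workorder.sign_off(), monitor.observe()['clock'])
```

```text
the job is handed in; nothing more can be done
the job is handed in; nothing more can be done
```

The bolt is drawn open against its stop and the rod is back in the rack notch. I handed the job in at about 25 s of the 70 s allowed; sign-off gives no verdict.

**What I did:** I took the rod from the rack and put its foot down the open side of the box. It went under the cover on the anchor side of the peg, and I drew the bolt at about 4 N. The stop showed as a clear rise in force. I held about 9 N there for roughly 0.5 s; the highest reading was 9.7 N. Then I unhooked and rehung the rod.

**Last checks:**
- **Bolt:** the top view puts the peg at box y ≈ +7.6 mm, which fits the felt stop. The rougher scene-camera estimate gave +1.8 mm, just under the 2.5 mm limit. I trusted the top view, because the stop cannot be below +5 mm and the picture shows the bar against its end block. In the final picture the arm hid the peg.
- **Rod:** the flange looks flat on the plate and square to the rack. By eye in the top view, its centre is within about 2 mm of where it first hung.
- **Surroundings:** the bottle, screwdriver and bracket look unmoved. The hand was open and well clear, and I saw no sign of it touching the box.

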